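# Work the bar lamp out of the desk tidy and hold it over the tester

### The job

Take the bar lamp out of the desk tidy: it is longer than the opening between the two end covers, so slide one end back under a cover, tip the other end up and draw it out on the slant without forcing it. Then hold it level over the middle of the black tester, in line with the tester's long side and about 15 cm above the desk, and finish still holding it there. Do not touch the delicate tester, and leave the glue stick, the sample tube and the black clip where they are.

Things in the scene. Friction and masses are not known exactly. Their poses are not given: they have to be found in the camera images.
- lamp: White LED bar lamp, a box 195 long (its y), 44 wide (its x, from -20 to +24) and 34 high (z up), 0.15-0.29 kg. Origin at its underside. A fixed switch bump, 9 long, 6 wide, rises 5 mm more from the top at y = -79. It starts lying flat on the tidy's floor, both ends caught under the covers. Grasp it across its 44 mm width, near the middle; fingers may straddle it in the opening.
- lamp_mid (a point): Centre of the lamp's solid box, 17 mm above its underside; axes as lamp (y along the lamp, z up).
- lamp_end_a (a point): Centre of the lamp's +y end face, 17 mm above the underside.
- lamp_end_b (a point): Centre of the lamp's -y end face, 17 mm above the underside.
- tidy: Grey open desk tidy fixed to the desk: x along its length, z up, origin under its centre, 3 above the desk. Outside 272 long, 134 wide, 66 high; walls 5, inner floor 6 above its origin. A wooden cover closes each end on top, 61 to 66 above the origin, so the opening is only 165 long (x from -82.5 to 82.5) and 124 wide; the space inside is 262 long, so the lamp can slide about 33 mm either way from the centre.
- tester: Black portable tester in a closed case with a window in its lid, case 152 long (its y, from -61 to +91; two leads stick out to y = -90), 109 wide (x), 50 high; fixed on the desk, its underside 4 mm above it; delicate, not to be touched. Origin on the underside, 15 mm from the case's middle towards -y.
- tester_mid (a point): Middle of the tester's lid, 51 mm above the desk; y along the tester's long side.
- glue: Glue stick standing upright, yellow with a white cap, 22 across, 90 high; loose bystander; origin under its centre.
- tube: White sample tube with a blue cap, 17 x 80 x 17 mm, lying loose along its y, bystander; origin at its underside.
- clip: Black bulldog clip, 32 x 21 x 34 mm, loose bystander; origin under its centre.
Not all that is in view belongs to the job. There is more than one size of the lamp; the one meant has the size given above.

How it is judged:
On the way, in this order (a step that is already met when the one before it is completed fails the run):
1. the lamp slants through the opening: one end above the covers, the other still below them (((height (world z) of lamp_end_a above 0.08 m and height (world z) of lamp_end_b below 0.05 m) or (height (world z) of lamp_end_b above 0.08 m and height (world z) of lamp_end_a below 0.05 m))).
2. the whole lamp is above the tidy (height (world z) of each of lamp_end_a, lamp_end_b above 0.095 m), for 0.2 s.
At the end, for the whole second after the job is handed in: Lamp still, held by the fingers alone: its middle 10 to 21 cm above the desk, within 45 mm of the tester's middle seen from above, level within 0.2 rad, its length within 0.25 rad of the tester's long side. Tester not touched; glue stick, tube and clip moved under 30 mm (contact force between lamp and the fingers above 1 N and contact force between lamp and tidy below 0.1 N and contact force between tester and anything else below 0.1 N and height (world z) of lamp_mid between 0.1 and 0.21 m and horizontal distance between lamp_mid and tester_mid below 0.045 m and angle between lamp's own z axis and vertical below 0.2 rad and angle between the y axis of lamp and the y axis of tester, either way round below 0.25 rad and linear speed of lamp below 0.02 m/s and distance of each of glue, tube, clip from where it was at the start of the episode below 0.03 m); the arm keeps its last pose, push and grip.
It fails at once if the lamp is forced against the tidy with more than 30 N (contact force between lamp and tidy above 30 N).
It fails at once if the delicate tester is touched with more than 2 N (contact force between tester and anything else above 2 N).
It fails at once if a bystander (glue stick, tube or clip) is moved more than 30 mm (distance of any of glue, tube, clip from where it was at the start of the episode above 0.03 m).
It also fails if it takes over 48 s, if anything falls off the work surface, if the arm or the gripper's body presses on something with over 40 N, if the wrist force passes 120 N, or if a joint passes its speed limit or range.

### The arm

A 6-joint arm with a two-finger parallel gripper is mounted at the origin on the work surface; the furniture and walls round the work are solid. World frame = base frame: x ahead of the robot, y to its left, z up, the work surface at z = 0. Lengths are in m, angles in rad, forces in N, time in s.
With the tool pointing down it reaches from about 0.325 to 0.775 m from the base axis. Payload 5.5 kg.
Tool frame: the origin (TCP) lies between the finger pads; the fingertips stand 8 mm ahead of it and the grasp point (between the pads) lies 11 mm behind it (tcp_to_tips is the distance from the TCP to the fingertips, in m); z points along the fingers, y is the direction in which the jaws open and shut (so a half turn about z gives the same grasp; the last joint's range is limited). The gripper opens to 88 mm and grips with 3 to 60 N. Pads are 20 mm wide; open, the fingers measure 115 mm over their backs; the gripper's body (75 mm by 178 mm) begins 61 mm behind the grasp point.
Start: joints at [-1.189, 0.091, 1.231, -0, 1.82, -0.057], TCP at [0.255, -0.543, 0.231] pointing down, gripper open.
Joint ranges: [-2.87, 2.87], [-0.86, 2.18], [0.17, 2.46], [-1.51, 4.65], [0.06, 2.69], [-2.65, 2.65]. Speed limits (rad/s): [2.57, 2.57, 3.01, 3.14, 3.14, 3.14].

### API

Orientations are given as a unit quaternion [w, x, y, z].
In Python, from bench import * gives the robot as it stands. Calls block until the motion is done:
- move_to(position, orientation): joint-space move of the TCP to a pose.
- move_l(position, speed=0.15, orientation=None): straight line of the TCP; orientation=None keeps the orientation; speed is the mean speed in m/s.
- movej(angles): joint-space move.
- gripper_open() and close(): open the fingers fully, or close them until they stop; the grip force is fixed at half the most.
- hold(seconds).
- inverse_kinematics(position, orientation): joint angles nearest the present ones, or None.
- state(): the state.
- get_image(name): name is "scene" or "top" or "wrist"; returns a dict with "frame" (420x560x3 uint8, blue, green, red), "depth" (420x560 float32, m along the optical axis (not along the pixel's ray), 0 where there is no reading), "camera_matrix" (3x3 intrinsics, pixels), "k1" (the pictures are not rectified: a ray, as slopes to the right and down, at radius r is drawn at 1 + k1 r^2 times it, then the intrinsics apply), "view" (4x4, takes a point from world to camera coordinates). Camera axes: x right, y up, looking along -z (the intrinsics and any distortion apply to the point x, -y, -z); pixel columns grow to the right and rows downward; lengths in m; the calibration is good to about 2 mm. A picture is of the moment at which its call begins.
A pose or a line that the arm cannot do raises IKError and nothing moves.
- job_done(): hands the job in, once; it reports no verdict.
The state is a dict: "time": time; "joint_pos": joint angles; "dq": joint speeds; "joint_torque": joint torques, N m; "ee_pos": TCP position; "ee_rot": TCP orientation; "ft_force": force on the tool from outside, world axes, zero at the start; "moment": the same for the moment, N m; "finger_gap": finger opening in m.
Only numpy, scipy, OpenCV 4.12 (cv2) and the standard library are available. Lean on these libraries where they do the work, as an engineer would, in place of code of your own. Each camera call takes 0.05 s, during which the arm holds its last target. There are 200 camera calls.

## Working session

There is one attempt and no reset: what is moved stays moved. The work goes in short steps, each a Python script; the robot and the scene stay as the last script left them, time stands still between calls to the robot, and variables do not carry over. Pictures are saved under pics/ and viewed, about 8 in all and at most 12, crops included, and the job is handed in when it is done.

```bash
mkdir -p pics; ls
cat > h.py <<'E'
from bench import *
import numpy as np, cv2
def pts(im):
    """world xyz for each pixel from depth"""
    K=im["camera_matrix"];k1=im["k1"];h,w=im["depth"].shape
    K=np.array(K);V=np.array(im["view"])
    u,v=np.meshgrid(np.arange(w),np.arange(h))
    xd=(u-K[0,2])/K[0,0];yd=(v-K[1,2])/K[1,1]
    x,y=xd.copy(),yd.copy()
    for _ in range(8):
        s=1+k1*(x*x+y*y);x,y=xd/s,yd/s
    d=im["depth"]
    P=np.stack([x*d,-y*d,-d,np.ones_like(d)],-1)
    W=P@np.linalg.inv(V).T
    W[d<=0]=np.nan
    return W[...,:3]
E
python3 - <<'E'
from h import *
a=get_image("scene");b=get_image("top")
for n,i in(("scene",a),("top",b)):
    cv2.imwrite(f"pics/{n}0.png",i["frame"]); np.savez(f"{n}0.npz",**i)
print(state())
print(b["view"],b["k1"],b["camera_matrix"])
E
```

```text
pics
{'time': 0.1, 'joint_pos': array([-1.18864447e+00,  9.17967386e-02,  1.23174837e+00, -2.93317655e-05,
        1.81981704e+00, -5.66874503e-02]), 'dq': array([-0.001491  , -0.00070034, -0.00350401,  0.00071369, -0.00073339,
       -0.00103609]), 'joint_torque': array([ 1.67483970e-03, -4.47857666e+01, -4.07570386e+01,  7.00493879e-02,
        2.84690276e-02, -1.31394409e-04]), 'ee_pos': array([ 0.25483497, -0.54291293,  0.22962172]), 'ee_rot': array([-8.70754305e-04,  9.76024336e-01,  2.17659626e-01, -1.57371015e-04]), 'ft_force': array([ 0.1591546 , -0.01592593,  0.22578135]), 'moment': array([ 0.01905913, -0.02013755, -0.00609371]), 'finger_gap': 0.08786014949806874}
[[-0.0188356  -0.99980944  0.00512939 -0.32410579]
 [ 0.99228894 -0.01806482  0.12262268 -0.46206037]
 [-0.12250665  0.00739951  0.99244011 -1.43515833]
 [ 0.          0.          0.          1.        ]] -0.011550582605625269 [[523.4239719    0.         275.45899483]
 [  0.         523.4239719  210.22126304]
 [  0.           0.           1.        ]]
```

View pics/top0.png

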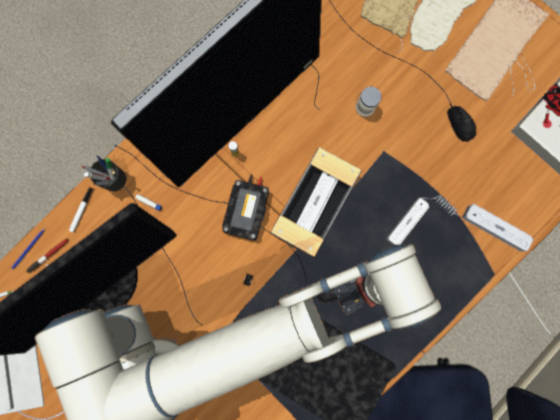

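View pics/scene0.png

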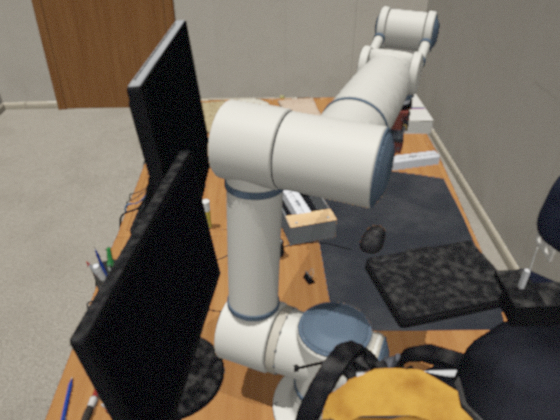

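Run:
```python
from h import *
im=dict(np.load("top0.npz"));W=pts(im)
z=W[...,2];v,u=np.mgrid[:420,:560]
hsv=cv2.cvtColor(im["frame"],cv2.COLOR_BGR2HSV)
box=lambda a,b,c,d:(u>a)&(u<b)&(v>c)&(v<d)
def rep(n,m):
    m=cv2.morphologyEx(m.astype(np.uint8),cv2.MORPH_OPEN,np.ones((2,2)))>0
    P=W[m]; 
    r=cv2.minAreaRect(P[:,:2].astype(np.float32)*1000)
    print(n,len(P),"mean",P.mean(0).round(4),"rect",np.round(r[0],1),np.round(r[1],1),round(r[2],1),"zpct",np.nanpercentile(P[:,2],[5,50,95]).round(3))
rep("cover1",box(305,365,145,190)&(z>.055)&(z<.08)&(hsv[...,1]>60))
rep("cover2",box(265,330,215,260)&(z>.055)&(z<.08)&(hsv[...,1]>60))
rep("tidy",box(265,365,145,260)&(z>.055)&(z<.08))
rep("lamp",box(295,340,165,235)&(z>.03)&(z<.055)&(hsv[...,1]<50)&(hsv[...,2]>150))
rep("tester",box(215,275,172,245)&(z>.03)&(z<.075))
rep("glue",box(222,244,137,162)&(z>.07)&(z<.11))
rep("clip",box(240,257,268,290)&(z>.012)&(z<.06))
rep("tube",box(130,165,190,212)&(z>.01)&(z<.04))
rep("mon1",box(110,325,0,190)&(z>.15))
rep("mon2",box(0,180,200,350)&(z>.15))
m=box(110,325,0,190)&(z>.15);P=W[m]
print(cv2.boxPoints(cv2.minAreaRect(P[:,:2].astype(np.float32))), P[:,2].max(), )
c=im["frame"][130:300,190:380];cv2.imwrite("pics/crop.png",cv2.resize(c,None,fx=4,fy=3.5,interpolation=cv2.INTER_CUBIC)[:600])
c2=cv2.resize(im["frame"][135:265,200:370],None,fx=4.5,fy=4.5,interpolation=cv2.INTER_CUBIC);cv2.imwrite("pics/crop.png",c2)
```

```text
cover1 904 mean [nan nan nan] rect [ 569.7 -506. ] [135.   68.6] 62.6 zpct [0.063 0.069 0.074]
cover2 966 mean [nan nan nan] rect [ 379.7 -394.5] [137.1  57.9] 59.9 zpct [0.059 0.069 0.074]
tidy 2140 mean [nan nan nan] rect [nan nan] [0. 0.] 0.0 zpct [0.005 0.068 0.074]
lamp 947 mean [nan nan nan] rect [ 475.3 -450.6] [ 43.2 172.9] 58.1 zpct [0.029 0.042 0.048]
tester 2033 mean [nan nan nan] rect [ 449. -272.] [145.7 148.8] 74.6 zpct [0.04  0.051 0.057]
glue 60 mean [nan nan nan] rect [ 632.1 -223.7] [17.2 34. ] 61.0 zpct [0.059 0.088 0.094]
clip 31 mean [ 0.262  -0.2534  0.0144] rect [ 260.7 -253.6] [ 9.  31.3] 63.4 zpct [0.001 0.016 0.026]
tube 121 mean [0.4836 0.0237 0.0136] rect [485.1  26.1] [74.4 15.1] 61.2 zpct [0.003 0.014 0.02 ]
mon1 16869 mean [nan nan nan] rect [ 799.5 -254.4] [198.5 712.3] 35.9 zpct [0.167 0.369 0.499]
mon2 12938 mean [nan nan nan] rect [196.  115.3] [307.3 462.8] 24.1 zpct [0.162 0.326 0.585]
[[ 0.5283024  -0.05447844]
 [ 0.9096784  -0.46349078]
 [ 0.96092886 -0.41570318]
 [ 0.5795528  -0.00669083]] 0.5046619249350368
```

View pics/crop.png

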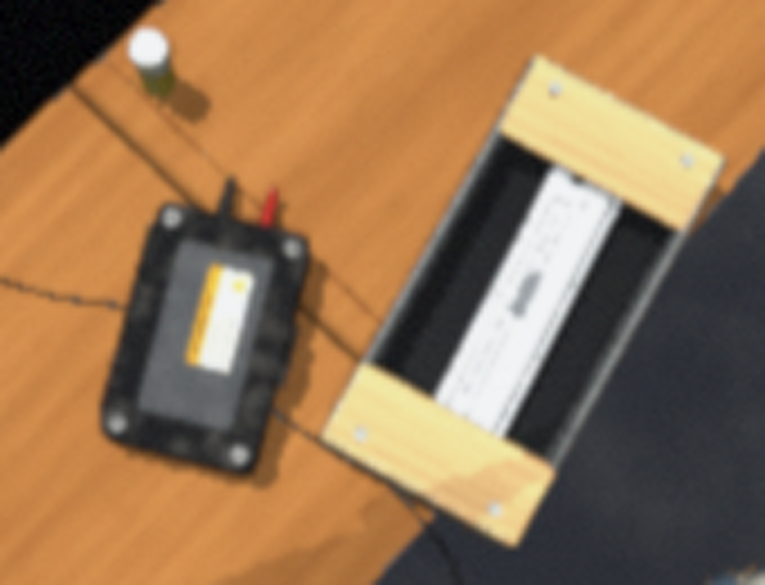

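```bash
cat >> h.py <<'E'
def cast(im,uv,z):
    uv=np.array(uv,float).reshape(-1,1,2);K=np.array(im["camera_matrix"]);V=np.array(im["view"])
    n=cv2.undistortPoints(uv,K,np.array([float(im["k1"]),0,0,0])).reshape(-1,2)
    d=np.c_[n[:,0],-n[:,1],-np.ones(len(n))]@V[:3,:3]
    o=-V[:3,:3].T@V[:3,3]
    return o+d*((z-o[2])/d[:,2])[:,None]
E
python3 - <<'E'
from h import *
im=dict(np.load("top0.npz"))
f=lambda p,z:cast(im,(np.array(p)+.5)/4.5-.5+[200,135],z)[:,:2]
o=f([(535,57),(722,157),(517,545),(325,437)],.069);i=f([(500,130),(680,228),(552,468),(368,362)],.069)
ang=lambda a:np.degrees(np.arctan2(a[1],a[0]))
for n,q in(("out",o),("in",i)):
    print(n,q.mean(0).round(4),"axis",ang(q[0]+q[1]-q[2]-q[3]),[np.linalg.norm(q[k]-q[(k+1)%4]).round(3) for k in range(4)])
t=f([(160,207),(308,238),(250,473),(103,435)],.05)
print("tester",t.mean(0).round(4),"axis",ang(t[0]+t[1]-t[2]-t[3]),[np.linalg.norm(t[k]-t[(k+1)%4]).round(3) for k in range(4)])
l=f([(552,168),(440,400),(618,205),(497,437),(575,183)],.043)
print("lamp",l.round(4),ang(l[0]-l[1]),ang(l[2]-l[3]),l[:4].mean(0))
a=np.radians(ang(o[0]+o[1]-o[2]-o[3]));e=np.array([np.cos(a),np.sin(a)]);n=np.array([-e[1],e[0]])
print("lamp in tidy",((l-(o.mean(0)+i.mean(0))/2)@np.c_[e,n]).round(4))
print("glue",f([(150,48)],.09),"mon edge",)
E
```

```text
out [ 0.4755 -0.4446] axis -29.662730933803594 [np.float64(0.13), np.float64(0.269), np.float64(0.132), np.float64(0.267)]
in [ 0.476  -0.4443] axis -30.119567587042262 [np.float64(0.125), np.float64(0.167), np.float64(0.128), np.float64(0.164)]
tester [ 0.4566 -0.2492] axis -14.540635921245835 [np.float64(0.093), np.float64(0.149), np.float64(0.093), np.float64(0.145)]
lamp [[ 0.5598 -0.4655]
 [ 0.4162 -0.3924]
 [ 0.5357 -0.5058]
 [ 0.3928 -0.4268]
 [ 0.5501 -0.4796]] -26.9905430655307 -28.937105331340376 [ 0.47613849 -0.44764046]
lamp in tidy [[ 0.0835  0.0233]
 [-0.0775  0.0157]
 [ 0.0825 -0.0237]
 [-0.0808 -0.0257]
 [ 0.0819  0.0063]]
glue [[ 0.6286884  -0.21979618]] mon edge
```

```bash
cat >> h.py <<'E'
from scipy.spatial.transform import Rotation as R
def quat(yaw,pitch=0.):
    """tool down, tool x along yaw; pitch>0 lifts the +yaw end"""
    e=np.array([np.cos(yaw),np.sin(yaw),0]);n=np.array([-e[1],e[0],0])
    M=np.c_[e,-n,[0,0,-1]]
    r=R.from_rotvec(-n*pitch)*R.from_matrix(M)
    return r.as_quat()[[3,0,1,2]]
E
python3 - <<'E'
from h import *
y=np.radians(-29.5)
for yy in (y,y+np.pi):
    for p in (0,.3,.45): print(yy,p,inverse_kinematics([.476,-.445,.15],quat(yy,p)))
    print("tester",inverse_kinematics([.457,-.249,.15],quat(yy+.26)))
q=quat(y)
move_to([.476,-.445,.30],q)
im=get_image("wrist");np.savez("w1.npz",**im);cv2.imwrite("pics/w1.png",im["frame"])
s=state();print(s["time"],s["ee_pos"],s["joint_pos"].round(2))
E
```

```text
-0.5148721293383273 0 [-8.03953623e-01  2.29080728e-01  1.22061711e+00 -4.44089210e-16
  1.69189482e+00  1.28171483e+00]
-0.5148721293383273 0.3 [-0.85589295 -0.03030994  1.52389294  0.10113151  1.36537354  1.22322614]
-0.5148721293383273 0.45 [-0.88724304 -0.14915497  1.66894766  0.17035766  1.20389667  1.17096899]
tester [-5.64263508e-01 -1.24873103e-01  1.58664439e+00 -4.44089210e-16
  1.67982137e+00  1.26140495e+00]
2.626720524251466 0 [-8.03953623e-01  2.29080728e-01  1.22061711e+00 -4.44089210e-16
  1.69189482e+00 -1.85987782e+00]
2.626720524251466 0.3 [-0.76553171  0.51174366  0.89779204 -0.08153983  2.02190312 -1.84630668]
2.626720524251466 0.45 [-0.75069369  0.66245537  0.7253076  -0.12505242  2.18922492 -1.85663377]
tester [-5.64263508e-01 -1.24873103e-01  1.58664439e+00 -4.44089210e-16
  1.67982137e+00 -1.88018771e+00]
1.3667 [ 0.47529264 -0.4455164   0.29957955] [-0.81  0.27  0.91 -0.    1.96  1.28]
```

View pics/w1.png

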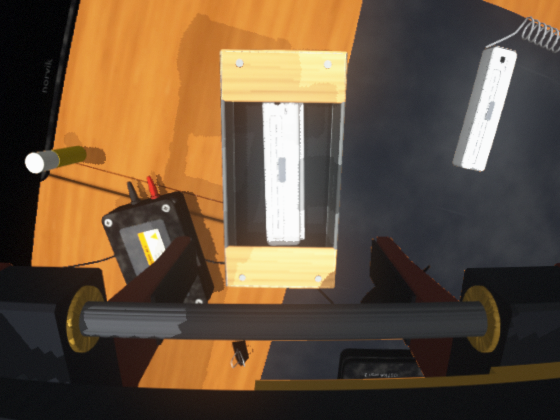

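Run:
```python
from h import *
im=dict(np.load("w1.npz"))
ang=lambda a:np.degrees(np.arctan2(a[1],a[0]))
o=cast(im,[(221,50),(347,52),(334.5,289),(226,287)],.069)[:,:2];i=cast(im,[(223.5,102.5),(343.5,103),(336.5,247.5),(227.5,247)],.069)[:,:2]
for n,q in(("out",o),("in",i)):
    print(n,q.mean(0).round(4),"axis",ang(q[0]+q[1]-q[2]-q[3]).round(2),[np.linalg.norm(q[k]-q[(k+1)%4]).round(3) for k in range(4)])
g=im["frame"].min(-1)
L=[];Rr=[]
for r in range(115,240,10):
    c=np.where(g[r,250:320]>130)[0]+250; L.append((c[0]-.5,r));Rr.append((c[-1]+.5,r))
l=cast(im,L,.043)[:,:2];rr=cast(im,Rr,.043)[:,:2]
a=np.radians(-29.9);E=np.c_[[np.cos(a),np.sin(a)],[-np.sin(a),np.cos(a)]]
c0=(o.mean(0)+i.mean(0))/2
print("c0",c0);print(((l-c0)@E).round(4).tolist());print(((rr-c0)@E).round(4).tolist())
cv2.imwrite("pics/w1c.png",cv2.resize(im["frame"][90:260,210:360],None,fx=3.5,fy=3.5,interpolation=cv2.INTER_CUBIC))
```

```text
out [ 0.4758 -0.4451] axis -30.47 [np.float64(0.132), np.float64(0.272), np.float64(0.133), np.float64(0.271)]
in [ 0.4757 -0.446 ] axis -30.13 [np.float64(0.129), np.float64(0.165), np.float64(0.129), np.float64(0.165)]
c0 [ 0.47578308 -0.44555149]
[[0.0695, 0.0233], [0.0582, 0.0234], [0.0467, 0.0234], [0.0351, 0.0223], [0.0234, 0.0224], [0.0116, 0.0225], [-0.0004, 0.0226], [-0.0126, 0.0215], [-0.0249, 0.0215], [-0.0375, 0.0216], [-0.0502, 0.0205], [-0.0631, 0.0206], [-0.0762, 0.0207]]
[[0.0698, -0.0239], [0.0585, -0.0241], [0.047, -0.0243], [0.0354, -0.0245], [0.0237, -0.0248], [0.0119, -0.025], [-0.0001, -0.0252], [-0.0123, -0.0255], [-0.0246, -0.0257], [-0.0372, -0.026], [-0.0499, -0.0275], [-0.0628, -0.0278], [-0.0759, -0.0281]]
```

View pics/w1c.png

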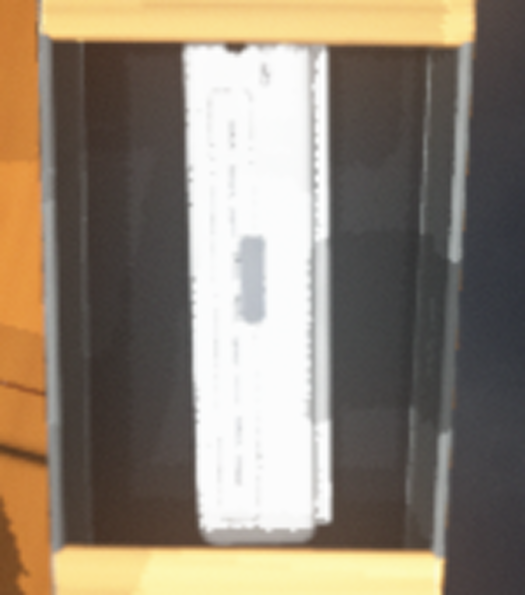

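Run:
```python
from h import *
im=dict(np.load("w1.npz"));V=im["view"];c0=np.array([.4758,-.4455])
a=np.radians(-29.9);E=np.c_[[np.cos(a),np.sin(a)],[-np.sin(a),np.cos(a)]]
cam=-V[:3,:3].T@V[:3,3];print("cam tidy",(cam[:2]-c0)@E,cam[2])
f=lambda p,z:((cast(im,np.array(p)/3.5+[210,90],z)[:,:2]-c0)@E).round(4).tolist()
print("dot",f([(235,46)],.043),"near top/bot",f([(258,530)],.043),f([(258,543)],.009),f([(258,543)],.043), "side end",f([(325,522)],.03))
W=pts(im)
for r in range(226,252,2):
    w=W[r,int(210+258/3.5)];print(r,((w[:2]-c0)@E).round(3),w[2].round(3),im["frame"][r,283])
for r in range(100,118,2):
    w=W[r,int(210+235/3.5)];print(r,((w[:2]-c0)@E).round(3),w[2].round(3),im["frame"][r,277])
```

```text
cam tidy [ 6.87525115e-02 -2.27708492e-06] 0.45469134316966414
dot [[0.0828, 0.0064]] near top/bot [[-0.0846, -0.0022]] [[-0.1026, -0.0024]] [[-0.0895, -0.0023]] side end [[-0.0861, -0.027]]
226 [-0.064 -0.001] 0.043 [240 241 241]
228 [-0.067 -0.001] 0.042 [246 246 246]
230 [-0.069 -0.001] 0.043 [244 244 244]
232 [-0.072 -0.001] 0.043 [241 242 242]
234 [-0.075 -0.001] 0.043 [246 246 247]
236 [-0.077 -0.001] 0.043 [246 247 247]
238 [-0.08  -0.001] 0.043 [230 232 233]
240 [-0.082 -0.001] 0.046 [191 194 198]
242 [-0.085 -0.001] 0.043 [166 172 177]
244 [-0.088 -0.001] 0.043 [145 150 158]
246 [-0.103 -0.001] 0.01 [ 88 124 161]
248 [-0.083 -0.001] 0.07 [163 236 252]
250 [-0.086 -0.001] 0.069 [178 245 252]
100 [0.085 0.006] 0.07 [141 213 246]
102 [0.083 0.006] 0.069 [ 76 104 136]
104 [0.082 0.006] 0.05 [110 115 128]
106 [0.08  0.007] 0.045 [242 243 244]
108 [0.077 0.007] 0.044 [250 251 251]
110 [0.075 0.007] 0.044 [251 251 251]
112 [0.073 0.007] 0.044 [251 251 251]
114 [0.071 0.007] 0.044 [251 252 252]
116 [0.068 0.007] 0.043 [251 251 251]
```

```bash
cat > plan.py <<'E'
from h import *
c0=np.array([.4758,-.4455]);YAW=np.radians(-29.5)
a=np.radians(-30.0);e=np.array([np.cos(a),np.sin(a)])
# near bottom corner x, z (mm, tidy x / world z), tilt deg
S=[(-89.5,9,0),(-89.5,12,0),(-118,12,0),(-116,12,9),(-114,12,20),(-95,14,26),(-75,16,26),(-58,28,26),(-58,70,24),(-80,140,0)]
DZ=-.003
def tcp(s):
    xc,zc,t=s;t=np.radians(t);r=np.array([[np.cos(t),-np.sin(t)],[np.sin(t),np.cos(t)]])
    p=np.array([xc,zc])/1e3+r@np.array([.0975,.017+DZ])
    return np.r_[c0+e*p[0],p[1]],quat(YAW,t)
E
python3 - <<'E'
from plan import *
def poly(p2,t,r0):  # lamp outline + body sample points, rel to TCP
    r=np.array([[np.cos(t),-np.sin(t)],[np.sin(t),np.cos(t)]])
    return (r0@r.T)+p2
def edge(q,n=60): return np.concatenate([np.linspace(q[k],q[(k+1)%len(q)],n) for k in range(len(q))])
h=.017+DZ
lam=edge(np.array([[-97.5,0],[97.5,0],[97.5,34],[83.5,34],[83.5,39],[74.5,39],[74.5,34],[-97.5,34]])/1e3)-[0,h]
body=edge(np.array([[-37.5,72],[37.5,72],[37.5,150],[-37.5,150]])/1e3)
rects=[(-.136,-.0825,.064,.069),(.0825,.136,.064,.069),(-.15,.15,-1,.009),(-.136,-.131,0,.069),(.131,.136,0,.069)]
d=lambda P,R:np.hypot(np.maximum(np.maximum(R[0]-P[:,0],P[:,0]-R[1]),0),np.maximum(np.maximum(R[2]-P[:,1],P[:,1]-R[3]),0)).min()
for s0,s1 in zip(S,S[1:]):
    m=[];b=[]
    p0,p1=tcp(s0)[0],tcp(s1)[0]
    for f in np.linspace(0,1,15):
        p=p0+(p1-p0)*f;t=np.radians(s0[2]+(s1[2]-s0[2])*f);p2=np.array([(p[:2]-c0)@e,p[2]])
        L=poly(p2,t,lam);m.append([d(L,R) for R in rects]);b.append(d(poly(p2,t,body),(-.136,.136,0,.069)))
    print(s1,(np.min(m,0)*1e3).round(1),"body",round(min(b)*1e3,1),"ik",inverse_kinematics(*tcp(s1)).round(2), tcp(s1)[0].round(3))
im=dict(np.load("top0.npz"));W=pts(im);z=W[...,2];v,u=np.mgrid[:420,:560]
for az in (-.8,-.56):
  for n,m in(("m1",(u>110)&(u<325)&(v<188)),("m2",(u<178)&(v>200)&(v<350)&~((u>35)&(v>300)))):
    P=W[m&(z>.1)];P=P[~np.isnan(P[:,0])]
    along=P[:,:2]@[np.cos(az),np.sin(az)];lat=P[:,:2]@[-np.sin(az),np.cos(az)]
    k=(along>-.05)&(along<.65);print(az,n,lat[k].min().round(3),P[k][lat[k].argmin()].round(3))
E
```

```text
(-89.5, 12, 0) [18.  13.   0.  41.5 25.5] body 26.0 ik [-0.8   0.3   1.36 -0.    1.48  1.28] [ 0.483 -0.45   0.026]
(-118, 12, 0) [18.  13.   3.  13.  25.5] body 29.0 ik [-0.81  0.23  1.44 -0.    1.47  1.27] [ 0.458 -0.435  0.026]
(-116, 12, 9) [12.1  8.5  2.9  9.7 53.9] body 29.0 ik [-0.84  0.08  1.58  0.05  1.33  1.24] [ 0.457 -0.435  0.041]
(-114, 12, 20) [ 4.2  9.2  2.8  5.4 54.4] body 37.3 ik [-0.88 -0.09  1.76  0.14  1.15  1.17] [ 0.452 -0.432  0.059]
(-95, 14, 26) [ 4.1 16.4  3.   5.4 59.1] body 44.3 ik [-0.9  -0.14  1.81  0.19  1.06  1.13] [ 0.464 -0.439  0.069]
(-75, 16, 26) [ 5.6 21.4  5.  21.1 44.7] body 48.6 ik [-0.88 -0.09  1.76  0.18  1.05  1.14] [ 0.481 -0.449  0.071]
(-58, 28, 26) [10.  21.4  7.  41.1 44.3] body 50.6 ik [-0.87 -0.06  1.7   0.18  1.07  1.16] [ 0.496 -0.457  0.083]
(-58, 70, 24) [ 9.7 24.8 19.  58.1 46. ] body 62.6 ik [-0.86 -0.05  1.61  0.15  1.18  1.19] [ 0.498 -0.458  0.122]
(-80, 140, 0) [22.8 58.1 61.  67.1 72.8] body 104.0 ik [-0.8   0.28  1.16 -0.    1.71  1.29] [ 0.491 -0.454  0.154]
-0.8 m1 0.333 [ 0.681 -0.224  0.104]
-0.8 m2 0.234 [ 0.386 -0.061  0.106]
-0.56 m1 0.186 [ 0.648 -0.186  0.108]
-0.56 m2 0.153 [ 0.388 -0.063  0.104]
```

Run:
```python
from plan import *
p,q=tcp(S[0])
move_to([p[0],p[1],.12],q)
move_l([p[0],p[1],p[2]],.08)
s=state();print("down",s["ee_pos"],s["ft_force"].round(2))
close();hold(.3)
s=state();print("grip",s["time"],s["finger_gap"],s["ft_force"].round(2),s["ee_pos"])
move_l(tcp(S[1])[0],.03)
s=state();print("lift",s["finger_gap"],s["ft_force"].round(2))
im=get_image("wrist");cv2.imwrite("pics/w2.png",im["frame"]);np.savez("w2.npz",**im)
```

```text
down [ 0.4830814  -0.44983429  0.02389106] [-0.1   0.08  0.12]
grip 4.525 0.0440142715148839 [ 0.22  1.35 -0.18] [ 0.48281536 -0.44934022  0.02295995]
lift 0.04382927641180276 [-0.61  0.22 -1.69]
```

View pics/w2.png

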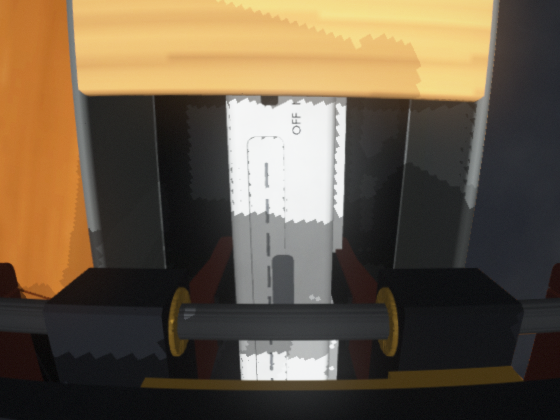

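The lamp is gripped squarely: the gap reads 44 mm, and the switch shows at the far end at pixel (270,99). Next I slide and tip it, checking the force at each step.

Run:
```python
from plan import *
for k,v in zip(range(2,6),(.05,.03,.03,.04)):
    p,q=tcp(S[k]); move_l(p,v,q); hold(.1)
    s=state();print(k,round(s["time"],2),s["ee_pos"].round(4),(s["ee_pos"]-p).round(4),s["finger_gap"].round(4),s["ft_force"].round(2),s["moment"].round(2))
    if np.abs(s["ft_force"]).max()>6: print("STOP");break
im=get_image("top");cv2.imwrite("pics/t3.png",cv2.resize(im["frame"][120:280,200:390],None,fx=3.5,fy=3.5))
```

```text
Traceback (most recent call last):
AttributeError: 'float' object has no attribute 'round'
```

Run:
```python
from plan import *
s=state();print(2,round(s["time"],2),s["ee_pos"].round(4),s["ft_force"].round(2))
for k,v in zip(range(3,6),(.03,.03,.04)):
    p,q=tcp(S[k]); move_l(p,v,q); hold(.1)
    s=state();print(k,round(s["time"],2),(s["ee_pos"]-p).round(4),round(s["finger_gap"],4),s["ft_force"].round(2),s["moment"].round(2))
    if np.abs(s["ft_force"]).max()>6: print("STOP");break
im=get_image("top");cv2.imwrite("pics/t3.png",cv2.resize(im["frame"][120:280,200:390],None,fx=3.5,fy=3.5))
```

```text
2 5.64 [ 0.4583 -0.4354  0.0261] [-0.04  0.74 -2.03]
3 6.4 [ 0.0001  0.     -0.0003] 0.0438 [-0.19  0.07 -4.12] [ 0.1   0.15 -0.  ]
4 7.26 [ 0.0002 -0.0001 -0.0001] 0.0436 [-0.64  1.05 -1.91] [ 0.2   0.24 -0.02]
5 7.94 [-0.      0.     -0.0001] 0.0435 [ 0.04  0.42 -2.51] [ 0.29  0.34 -0.03]
```

View pics/t3.png

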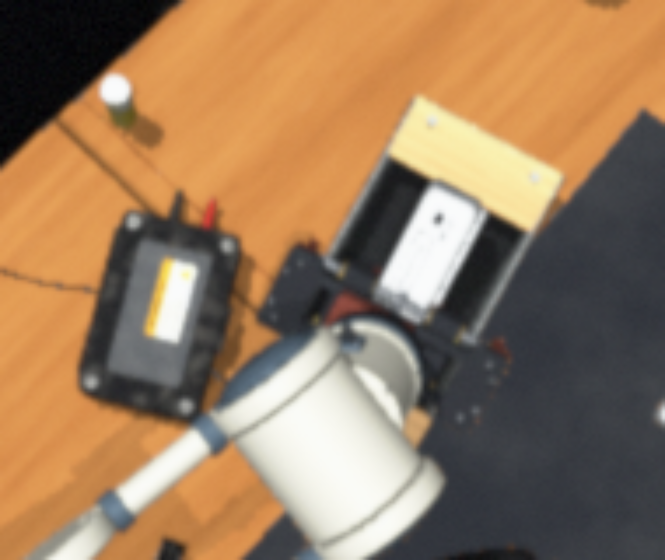

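The far end is now up and its switch is visible at (437,217). Forces are only about the lamp's weight, so I draw it out.

Run:
```python
from plan import *
def rep(k,p):
    s=state();print(k,round(s["time"],2),(s["ee_pos"]-p).round(4),round(s["finger_gap"],4),s["ft_force"].round(2),s["moment"].round(2))
    if np.abs(s["ft_force"]).max()>6: raise SystemExit("STOP")
for k,v in zip(range(6,10),(.04,.05,.08,.08)):
    p,q=tcp(S[k]); move_l(p,v,q); hold(.3 if k==9 else .1); rep(k,p)
y=np.radians(-14.5)
p=np.array([.457,-.249,.155]);move_l(p,.1,quat(y));hold(.5);rep("end",p)
for n in("top","scene","wrist"):
    im=get_image(n);cv2.imwrite(f"pics/{n}4.png",im["frame"]);np.savez(f"{n}4.npz",**im)
```

```text
6 8.74 [-0.0001  0.0001 -0.0002] 0.0437 [ 1.05  1.06 -2.44] [ 0.25  0.37 -0.02]
7 9.41 [-0.0002  0.0002 -0.0004] 0.0435 [-0.25 -0.7  -2.92] [ 0.28  0.31 -0.02]
8 10.15 [-0.0005  0.0004 -0.0014] 0.044 [-0.8   0.8  -3.23] [ 0.21  0.35 -0.03]
9 11.02 [-0.0007  0.0002 -0.    ] 0.0437 [ 0.25 -0.41 -2.19] [ 0.03  0.01 -0.01]
end 13.75 [ 0. -0.  0.] 0.0441 [ 0.64  0.28 -2.55] [-0.03  0.01 -0.01]
```

View pics/top4.png

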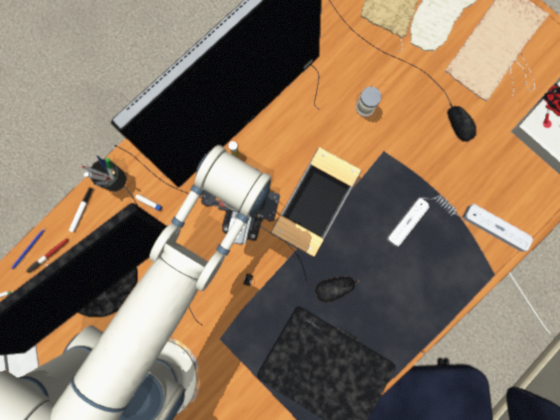

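View pics/wrist4.png

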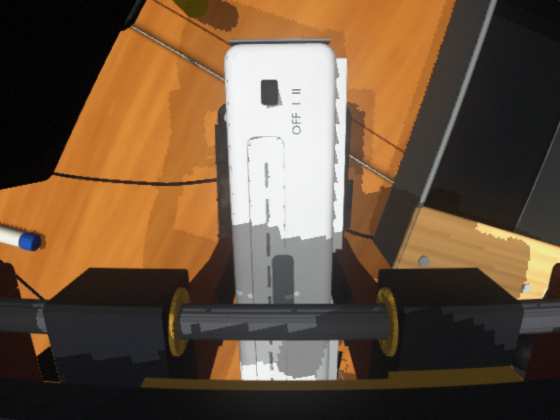

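Run:
```python
from plan import *
im=dict(np.load("wrist4.npz"));W=pts(im);P=W[55:230,240:322].reshape(-1,3);P=P[np.isfinite(P[:,0])&(abs(P[:,2]-.17)<.05)]
A=np.c_[P[:,:2],np.ones(len(P))];c=np.linalg.lstsq(A,P[:,2],rcond=None)[0];print("slope",c[:2],"top z",np.median(P[:,2]))
x=cast(im,[(282,42)],.175)[0];e2=np.array([np.cos(np.radians(-14.5)),np.sin(np.radians(-14.5))])
m=x[:2]-e2*.0975;print("mid",m,"err",m-[.4566,-.2492])
t=dict(np.load("top4.npz"));b=dict(np.load("top0.npz"))
for n,(r0,r1,c0_,c1) in dict(clip=(266,292,238,258),tube=(188,214,130,166)).items():
    print(n,cv2.absdiff(t["frame"][r0:r1,c0_:c1],b["frame"][r0:r1,c0_:c1]).mean())
f=cast(t,[(234,146)],.09)[0];print("glue",f)
hold(.5);s=state();print(s["time"],s["dq"].round(3),s["finger_gap"])
job_done()
```

```text
slope [ 0.01650426 -0.02309049] top z 0.17599381284380933
mid [ 0.4548171  -0.24875279] err [-0.0017829   0.00044721]
clip 20.723076923076924
tube 11.688034188034187
glue [ 0.62662515 -0.22265048  0.09      ]
14.4 [-0.001 -0.001  0.    -0.001 -0.001 -0.002] 0.04370524423548394
the job is handed in; nothing more can be done
```

The lamp is out of the tidy and the job is handed in, with the arm still holding the lamp level over the middle of the tester. It took about 14.4 s of the 48 s, and no verdict was reported.

**What I did:** I gripped the lamp across its 44 mm width. I lifted it about 3 mm and slid it some 28 mm under the near cover. I then tipped the far (switch) end up to about 20°, opened the slant to 26° while drawing it out, levelled it and carried it over the tester.

**Last checks:**
- **Position:** the lamp's middle is about 2 mm from the tester's middle seen from above. Its top is at 0.176 m, so its middle is about 0.16 m above the desk.
- **Attitude:** it is level within about 0.03 rad. I set its length to the tester's measured direction, and the two look parallel in the wrist picture.
- **Grip and stillness:** the finger gap is steady at about 44 mm and the joints are at rest.
- **Force:** I read the wrist force only after each step, not during the moves. It stayed at or below about 4 N, close to the lamp's own weight.
- **Glue stick:** re-measured within about 4 mm of its first position, which is inside the measuring error.

**Less certain:** for the clip and tube, the before/after image differences were not zero (means of about 21 and 12 out of 255). I didn't look into this; I put it down to changed shadows from the arm. Both appear at the same pixels as before in the overhead picture, and neither was near the path.

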